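Put three mixed-up weigh-hopper bodies back with their own gate flaps

ROBOT

A 7-joint arm with a two-finger parallel gripper is mounted at the origin on the work surface. World frame = base frame: x ahead of the robot, y to its left, z up, the work surface at z = 0. Lengths are in m, angles in rad, forces in N, time in s.
With the tool pointing down it reaches from about 0.425 to 0.925 m from the base axis. Payload 6.8 kg.
Tool frame: the origin (TCP) lies at the very end of the fingers, on their centre line; the grasp point (between the pads) lies 19 mm behind it; z points along the fingers, y is the line along which they close (so a half turn about z gives the same grasp; the last joint's range is limited). The gripper opens to 85 mm and grips with 20 to 120 N. Pads are 22 mm wide; open, the fingers measure 114 mm over their backs; the gripper's body (76 mm by 85 mm) begins 54 mm behind the grasp point. The pads swing forward as they close: fully open they stand 13 mm farther back than shut.
Start: joints at [-1.211, 0.477, 0.022, 1.555, -0.011, 1.109, -0.083], TCP at [0.304, 0.602, 0.231] pointing down, gripper open.
Joint ranges: [-2.96, 2.96], [-0.34, 2.1], [-1.41, 1.46], [0.24, 2.44], [-1.37, 4.51], [0.17, 1.92], [-2.96, 2.96]. Speed limits (rad/s): [2.39, 2.39, 3.14, 3.14, 3.14, 3.14, 3.14].

INTERFACE

Orientations are given as a unit quaternion [w, x, y, z].
In Python, from station import bot gives the robot as it stands. The module is installed in compiled form; this text tells all that it offers.
- The arm moves only by the shell command python3 -m jog 'ROWS' [OPENING] [FORCE]. ROWS is JSON, a list of rows, each a list of 4 numbers: the shift along the tool's x, y, z in cm, then the turn about the tool's z in rad. In form: [[x, y, z, spin], ...]. A call has 1 to 20 rows; each row is the pose to reach, as a shift and turn from the pose commanded when the call began, along the tool's axes at that moment; what a row does not reach only later rows make up. A row lasts 1/12 s, in which the tool goes at most 41.7 mm and 7.16 degrees, less where a joint would pass 70% of its speed; a pose out of reach is approached as far as the arm can. A call with a gripper value outside its range is refused whole. OPENING is the closure, from -1 (fully open) to 1 (shut), set as the call begins (- or left out, the last holds). The fingers move at their own pace and stop on an object; FORCE is the grip in N (left out, the last holds). Time passes only in rows, so rows that repeat a pose let the fingers close. It gives the time, the measured TCP pose, the force, the opening and the grip force at its end, in the units of the state.
- bot.get_obs(): the state, without advancing time (a new reading comes with each control period).
- bot.read_camera(name): name is "scene" or "top" or "wrist"; returns a dict with "pixels" (384x512x3 uint8, red, green, blue), "depth" (384x512 float32, m along the optical axis (not along the pixel's ray), 0 where there is no reading), "fovy" (degrees; the focal length in pixels is half the picture's height over the tangent of half this angle, whatever the lens; pixels are square), "cx", "cy" (the principal point, pixels), "pose" (4x4, takes a point from camera to world coordinates). Camera axes: x right, y down, z forward; pixel columns grow to the right and rows downward; lengths in m; the calibration is good to about 2 mm. The wrist camera is an equidistant fisheye: a pixel r from the principal point sees the ray r / f radians off the axis. A picture is of the moment at which its call begins.
- bot.hand_in(): hands the job in; it is judged then, once.
The state is a dict: "t": time; "q": joint angles; "joint_vel": joint speeds; "joint_torque": joint torques, N m; "eef_pos": TCP position; "tool_rot": TCP orientation; "contact_force": force on the tool from outside, world axes, zero at the start; "torque": the same for the moment, N m; "gripper_width": opening from 0.0 (shut) to 1.0 (fully open); "grasp_force": force on a finger pad.
Only numpy, scipy, OpenCV 4.12 (cv2) and the standard library are available. Lean on these libraries where they do the work, as an engineer would, in place of code of your own. Each camera call takes 0.05 s, during which the arm holds its last target. There are 200 camera calls.

TASK

The three hopper bodies (blue film, green film, bare perforated steel) have been kitted into one another's trays: move them round, parking one in the empty tray or another clear spot when you need room, until each stands upright and flat on the floor of the hopper bay of the tray that holds the gate flaps of its own finish. Set them down gently, never drop or tip one over, and leave the wrench, the tape roll and the tub of pins where they are.

Things in the scene. Friction and masses are not known exactly. Their poses are not given: they have to be found in the camera images.
- hopper_blue: Hopper body, blue protective film: open sheet-metal funnel, 0.24 kg, 90 high, 3 thick. Flat upright side plates face its +y and -y, 60 over all: grip them from above near the rim (only 5 mm bosses, 22 up). Ends slope: 60 long (x) at foot, 90 at rim. Hanger bracket to 62 on -x, 37-79 up. Origin: centre of foot, z up; starts in a tray, foot 4 above bench.
- hopper_green: Hopper body, green protective film: open sheet-metal funnel, 0.24 kg, 90 high, 3 thick. Flat upright side plates face its +y and -y, 60 over all: grip them from above near the rim (only 5 mm bosses, 22 up). Ends slope: 60 long (x) at foot, 90 at rim. Hanger bracket to 62 on -x, 37-79 up. Origin: centre of foot, z up; starts in a tray, foot 4 above bench.
- hopper_steel: Hopper body, bare bright perforated steel (rows of small dark holes): open sheet-metal funnel, 0.24 kg, 90 high, 3 thick. Flat upright side plates face its +y and -y, 60 over all: grip them from above near the rim (only 5 mm bosses, 22 up). Ends slope: 60 long (x) at foot, 90 at rim. Hanger bracket to 62 on -x, 37-79 up. Origin: centre of foot, z up; starts in a tray, foot 4 above bench.
- tray_blue: Immovable plywood kit tray, 200 (x) by 96 (y), rim 14 high, floor 4 thick; home of hopper_blue. Two gate flaps, blue protective film, fixed in its +x part (under 15 high). Hopper bay: the -x part behind a 14 high divider, 89 by 90 inside, centred 52.5 from the origin along the tray's -x. Origin: centre of underside.
- tray_green: Immovable plywood kit tray, 200 (x) by 96 (y), rim 14 high, floor 4 thick; home of hopper_green. Two gate flaps, green protective film, fixed in its +x part (under 15 high). Hopper bay: the -x part behind a 14 high divider, 89 by 90 inside, centred 52.5 from the origin along the tray's -x. Origin: centre of underside.
- tray_steel: Immovable plywood kit tray, 200 (x) by 96 (y), rim 14 high, floor 4 thick; home of hopper_steel. Two gate flaps, bare bright perforated steel (rows of small dark holes), fixed in its +x part (under 15 high). Hopper bay: the -x part behind a 14 high divider, 89 by 90 inside, centred 52.5 from the origin along the tray's -x. Origin: centre of underside.
- tray_spare: Plywood kit tray of the same form and size as the others with nothing in it (no flaps, no hopper), cannot be shifted; free for parking. Its hopper bay is likewise centred 52.5 from the origin along its own -x. Origin: centre of its underside.
- wrench: Bystander: loose steel wrench, 180 long, lying flat on the bench beyond the trays. Leave alone.
- tape_roll: Bystander: loose amber roll of tape lying flat, 90 across, 25 high; origin centre of underside. Leave alone.
- pin_tub: Bystander: loose yellow tub of steel pins, 80 by 60 by 40 high; origin centre of underside. Leave alone.
Mind the look-alikes: they are no part of the job. There is more than one size of the hopper_blue; the job needs the smaller.

How it is judged:
At the end, for the whole second after the job is handed in: Each hopper stands upright (within 0.08 rad) with its foot on the floor (within 4 mm) of the hopper bay of the tray with the flaps of its own finish, its origin within 17 mm of the bay's centre along each tray axis (the bay's walls allow no more), released and at rest (x of hopper_blue in the frame of tray_blue between -0.0695 and -0.0355 m and y of hopper_blue in the frame of tray_blue between -0.017 and 0.017 m and z of hopper_blue in the frame of tray_blue below 0.008 m and angle between each of hopper_blue, hopper_green, hopper_steel's own z axis and vertical below 0.08 rad and linear speed of each of hopper_blue, hopper_green, hopper_steel below 0.02 m/s and angular speed of each of hopper_blue, hopper_green, hopper_steel below 0.1 rad/s and x of hopper_green in the frame of tray_green between -0.0695 and -0.0355 m and y of hopper_green in the frame of tray_green between -0.017 and 0.017 m and z of hopper_green in the frame of tray_green below 0.008 m and x of hopper_steel in the frame of tray_steel between -0.0695 and -0.0355 m and y of hopper_steel in the frame of tray_steel between -0.017 and 0.017 m and z of hopper_steel in the frame of tray_steel below 0.008 m); the robot touches nothing.
It fails at once if a hopper is tipped over (angle between any of hopper_blue, hopper_green, hopper_steel's own z axis and vertical above 0.7 rad).
It fails at once if a hopper is dropped (falls free of the fingers by more than about 2 cm) ((linear speed of hopper_blue above 0.6 m/s and contact force between the fingers and hopper_blue below 0.05 N) or (linear speed of hopper_green above 0.6 m/s and contact force between the fingers and hopper_green below 0.05 N) or (linear speed of hopper_steel above 0.6 m/s and contact force between the fingers and hopper_steel below 0.05 N)).
It fails at once if the wrench, the tape roll or the tub of pins is pushed more than 2 cm (distance of any of wrench, tape_roll, pin_tub from where it was at the start of the episode above 0.02 m).
It also fails if it takes over 99 s, if anything falls off the work surface, if the arm or the gripper's body presses on something with over 40 N, if the wrist force passes 120 N, or if a joint passes its speed limit or range.

## Working session

There is one attempt and no reset: what is moved stays moved. The work goes in short steps, Python scripts to look and compute and a shell command to move; the robot and the scene stay as the last step left them, time stands still between calls to the robot, and variables do not carry over. Pictures are saved under pics/ and viewed, at most 14 in all, crops included, and the job is handed in when it is done.

```bash
mkdir -p pics
python3 - <<'E'
from station import bot
import cv2,numpy as np
o=bot.get_obs();print(o)
for n in("top","scene"):
    c=bot.read_camera(n);cv2.imwrite(f"pics/{n}0.png",c["pixels"][:,:,::-1]);np.savez(f"{n}0.npz",**c);print(n,c["fovy"],c["cx"],c["cy"],c["pose"].round(3).tolist())
E
```

```text
{'t': 0.0, 'q': array([-1.21111532,  0.4777952 ,  0.02233667,  1.55645983, -0.01148983,
        1.10926872, -0.08308228]), 'joint_vel': array([-3.47942058e-04, -5.18611673e-04,  5.55930864e-04,  2.08808717e-03,
        2.68690502e-04,  9.83385209e-04,  8.77528873e-05]), 'joint_torque': array([ 7.70651550e-04, -5.96467388e+01,  1.60809863e+00, -2.81205279e+01,
        1.24327355e-02,  9.34716052e-03, -2.68665900e-05]), 'eef_pos': array([0.30411144, 0.60195464, 0.23032539]), 'tool_rot': array([-1.39449119e-04,  2.31741130e-01,  9.72777074e-01, -8.90602501e-04]), 'contact_force': array([ 0.20647639,  0.092188  , -0.7205293 ]), 'torque': array([-0.00120708,  0.0097432 ,  0.02490474]), 'grasp_force': 0.0, 'gripper_width': 0.9984879995621083}
top 55.52678408228884 261.72826731134126 192.50040898211773 [[-0.005, -0.99, 0.141, 0.421], [-1.0, 0.009, 0.029, -0.014], [-0.03, -0.141, -0.99, 1.011], [0.0, 0.0, 0.0, 1.0]]
scene 44.56061998734161 261.06192432525535 195.17040756951877 [[0.386, 0.733, -0.56, 1.226], [0.923, -0.301, 0.241, -0.272], [0.008, -0.61, -0.793, 0.975], [0.0, 0.0, 0.0, 1.0]]
```

View pics/top0.png

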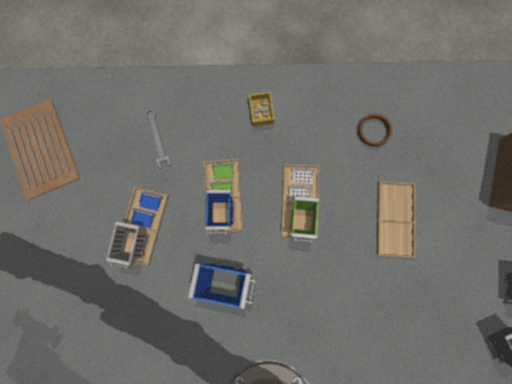

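View pics/scene0.png

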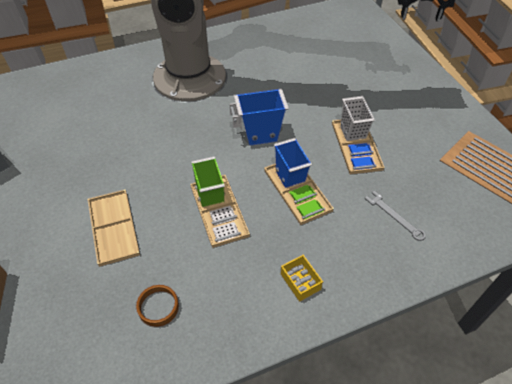

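```bash
cat > h.py <<'E'
import numpy as np,cv2
def cloud(c):
    H,W=c["depth"].shape;f=H/2/np.tan(np.radians(float(c["fovy"]))/2)
    u,v=np.meshgrid(np.arange(W),np.arange(H));d=c["depth"]
    P=np.stack([(u-c["cx"])/f*d,(v-c["cy"])/f*d,d],-1)@c["pose"][:3,:3].T+c["pose"][:3,3]
    P[d==0]=np.nan
    return P
def rect(p):
    (cx,cy),(w,h),a=cv2.minAreaRect((p[:,:2]*1000).astype(np.float32))
    if w<h:w,h,a=h,w,a+90
    return f"c=({cx:.0f},{cy:.0f}) size {w:.0f}x{h:.0f} longaxis {(a+90)%180-90:.1f}deg n={len(p)}"
E
python3 - <<'E'
from h import *
boxes=dict(blue=((95,180),(172,272)),green=((195,150),(250,238)),steel=((275,155),(328,246)),spare=((370,172),(425,265)))
for n in("top",):
    c=np.load(n+"0.npz");P=cloud(c);z=P[...,2];px=c["pixels"]
    b=P[60:66+10,440:500,2];print("bench z",np.nanmedian(P[280:330,330:420,2]),np.nanstd(P[280:330,330:420,2]))
    for k,((a,b0),(a2,b2)) in boxes.items():
        Q=P[b0:b2,a:a2].reshape(-1,3);Q=Q[~np.isnan(Q[:,2])]
        hs=px[b0:b2,a:a2].reshape(-1,3)
        lo=Q[(Q[:,2]>.006)&(Q[:,2]<.022)];hi=Q[(Q[:,2]>.088)&(Q[:,2]<.102)]
        print(k,"low",rect(lo));
        if len(hi):print("  rim",rect(hi));m=Q[(Q[:,2]>.04)];print("  >40",rect(m), "zmax",Q[:,2].max())
    Q=P[255:315,180:262].reshape(-1,3);print("decoy",rect(Q[Q[:,2]>.1]),np.nanmax(Q[:,2]))
def up(n,b,f):
    c=cv2.imread(f"pics/{n}.png")[b[1]:b[3],b[0]:b[2]];return cv2.resize(c,None,fx=f,fy=f,interpolation=cv2.INTER_CUBIC)
cv2.imwrite("pics/z1.png",up("top0",(95,150,335,275),3.3))
E
```

```text
bench z -0.00014419729261505587 0.0017896559195634957
blue low c=(481,376) size 238x184 longaxis -3.1deg n=1128
  rim c=(426,366) size 100x63 longaxis -12.1deg n=325
  >40 c=(421,367) size 111x63 longaxis -12.1deg n=945 zmax 0.09854833854903144
green low c=(557,125) size 201x97 longaxis 3.8deg n=851
  rim c=(510,126) size 100x60 longaxis 0.5deg n=287
  >40 c=(504,126) size 111x60 longaxis 0.1deg n=647 zmax 0.09847210300888853
steel low c=(541,-89) size 200x96 longaxis -2.8deg n=896
  rim c=(489,-94) size 100x60 longaxis -5.4deg n=265
  >40 c=(483,-94) size 111x60 longaxis -5.4deg n=560 zmax 0.09792115075245045
spare low c=(504,-356) size 231x112 longaxis -3.7deg n=684
decoy c=(323,109) size 150x82 longaxis 78.8deg n=741 0.12626501216730723
```

View pics/z1.png

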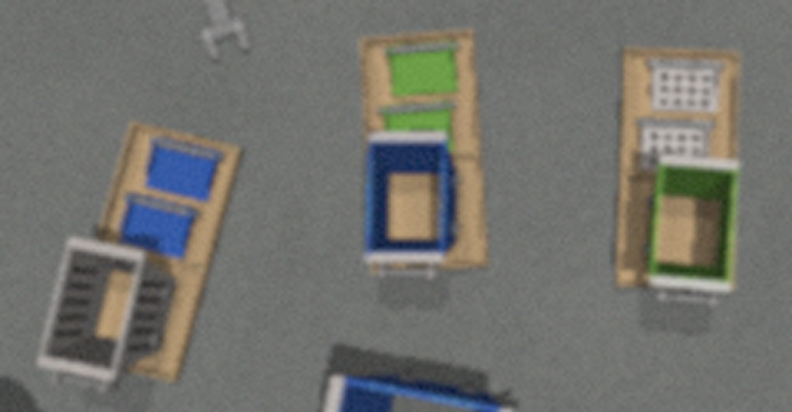

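```bash
cat >> h.py <<'E'
def tgt(x,y,z,yaw):
    "row to reach world xyz (m) with tool y across hopper of yaw deg"
    from station import bot
    from scipy.spatial.transform import Rotation as R
    o=bot.get_obs();q=o["tool_rot"];r=R.from_quat([q[1],q[2],q[3],q[0]])
    s=r.inv().apply(np.array([x,y,z])-o["eef_pos"])*100
    ty=r.apply([0,1,0]);a=np.degrees(np.arctan2(ty[1],ty[0]))
    sp=-((yaw+90-a+90)%180-90)
    print("row",s.round(2).tolist(),"spin",round(np.radians(sp),3),"| tcp",o["eef_pos"].round(4).tolist(),"t",round(o["t"],2))
E
python3 - <<'E'
from h import *
boxes=dict(blue=((95,180),(172,272)),green=((195,150),(250,238)),steel=((275,155),(328,246)),spare=((370,172),(425,265)))
sb=dict(blue=((328,90),(390,180)),green=((260,135),(340,228)),steel=((185,150),(255,250)),spare=((80,180),(148,270)))
for n,B in (("top",boxes),("scene",sb)):
    c=np.load(n+"0.npz");P=cloud(c);hsv=cv2.cvtColor(c["pixels"],cv2.COLOR_RGB2HSV)
    for k,((a,b),(a2,b2)) in B.items():
        Q=P[b:b2,a:a2];h=hsv[b:b2,a:a2]
        def big(m):
            _,l,s,_=cv2.connectedComponentsWithStats(m.astype(np.uint8),connectivity=4);return Q[l==1+s[1:,4].argmax()]
        wood=(h[...,1]>60)&(h[...,0]<28)&(h[...,2]>80)
        m=np.nan_to_num(Q[...,2],nan=0)
        if k=='spare': t=big(wood&(m<.03))
        else: t=big((m>.0075)&(m<.022))
        print(n,k,"tray",rect(t), "wood",rect(big(wood&(m<.025))))
        if k!='spare':
            print("   rim",rect(Q[(m>.088)&(m<.102)]),"hop",rect(big(m>.04)))
E
```

```text
top blue tray c=(475,350) size 200x98 longaxis -13.8deg n=288 wood c=(476,350) size 200x94 longaxis -14.5deg n=897
   rim c=(426,366) size 100x63 longaxis -12.1deg n=325 hop c=(421,367) size 111x63 longaxis -12.1deg n=945
top green tray c=(611,128) size 96x93 longaxis -86.4deg n=144 wood c=(555,120) size 199x90 longaxis 9.0deg n=851
   rim c=(510,126) size 100x60 longaxis 0.5deg n=287 hop c=(504,126) size 111x60 longaxis 0.1deg n=647
top steel tray c=(541,-89) size 200x96 longaxis -2.9deg n=301 wood c=(541,-90) size 200x98 longaxis -3.2deg n=880
   rim c=(489,-94) size 100x60 longaxis -5.4deg n=265 hop c=(483,-94) size 111x60 longaxis -5.4deg n=560
top spare tray c=(489,-349) size 201x96 longaxis -4.8deg n=2714 wood c=(489,-349) size 201x96 longaxis -4.8deg n=2714
scene blue tray c=(479,345) size 207x99 longaxis -14.2deg n=427 wood c=(475,350) size 218x100 longaxis -15.5deg n=793
   rim c=(428,360) size 106x62 longaxis -11.3deg n=218 hop c=(428,360) size 106x64 longaxis -11.3deg n=861
scene green tray c=(553,118) size 190x97 longaxis 4.3deg n=285 wood c=(555,117) size 217x93 longaxis 6.6deg n=992
   rim c=(513,121) size 102x62 longaxis -0.2deg n=265 hop c=(513,120) size 102x63 longaxis -0.1deg n=946
scene steel tray c=(545,-94) size 201x97 longaxis -2.8deg n=523 wood c=(nan,nan) size 0x0 longaxis 0.0deg n=1152
   rim c=(491,-100) size 104x60 longaxis -5.5deg n=251 hop c=(491,-100) size 104x60 longaxis -5.2deg n=827
scene spare tray c=(486,-355) size 217x98 longaxis -4.3deg n=2819 wood c=(486,-355) size 217x98 longaxis -4.3deg n=2819
```

```bash
python3 -c "
from h import *
tgt(.489,-.094,.16,-5.4)"
```

```text
row [-47.88, -53.78, 7.14] spin -0.374 | tcp [0.3041, 0.602, 0.2304] t 0.1
```

```bash
python3 -m jog '[[-3,-3,2,-0.02],[-6,-6,2,-0.05],[-9,-9,2,-0.07],[-12,-12,2,-0.1],[-15,-15,2,-0.12],[-18,-18,2,-0.15],[-21,-21.5,2,-0.17],[-24,-25,2,-0.2],[-27,-28,2,-0.22],[-30,-31.5,2,-0.25],[-33,-35,2,-0.27],[-36,-38.5,2,-0.3],[-39,-42,2,-0.32],[-42,-45.5,2,-0.34],[-45,-49,2,-0.36],[-47,-52,2,-0.374],[-47.9,-53.8,2,-0.374],[-47.9,-53.8,2,-0.374],[-47.9,-53.8,2,-0.374],[-47.9,-53.8,2,-0.374]]' -1
python3 - <<'E'
from h import *
from station import bot
tgt(.489,-.094,.055,-5.4)
c=bot.read_camera("wrist");cv2.imwrite("pics/w1.png",c["pixels"][:,:,::-1])
E
```

```text
t: 1.77
eef_pos: [0.4889, -0.0946, 0.211]
tool_rot: [-0.0, 0.048, 0.999, -0.0]
contact_force: [0.5, 1.1, -0.0]
gripper_width: 1.0
grasp_force: 0.0
row [-0.01, 0.07, 15.6] spin -0.002 | tcp [0.4889, -0.0946, 0.211] t 1.77
```

View pics/w1.png

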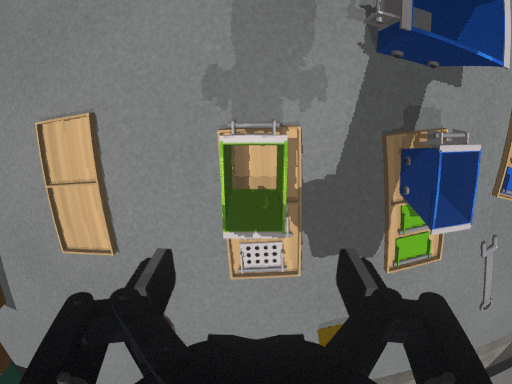

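The hopper (green) is centred at column ~254 between the fingers (150–365, mid 258); bracket side is toward the robot. Descending.

```bash
python3 -m jog '[[0,0,3,0],[0,0,6,0],[0,0,9,0],[0,0,11,0],[0,0,13,0],[0,0,14,0],[0,0,15,0],[0,0,15.5,0],[0,0,15.5,0]]' -1
python3 -m jog '[[0,0,0,0],[0,0,0,0],[0,0,0,0],[0,0,0,0],[0,0,0,0],[0,0,0,0],[0,0,0,0],[0,0,0,0],[0,0,0,0],[0,0,0,0],[0,0,0,0],[0,0,0,0]]' 1 40
python3 -m jog '[[0,0,-0.5,0],[0,0,-1,0],[0,0,-2,0],[0,0,-3,0],[0,0,-3,0]]'
python3 - <<'E'
from h import *
from station import bot
tgt(.4367,-.3446,.1,-4.8)
c=bot.read_camera("wrist");cv2.imwrite("pics/w2.png",c["pixels"][:,:,::-1])
E
```

```text
t: 2.57
eef_pos: [0.4891, -0.093, 0.0558]
tool_rot: [-0.0, 0.046, 0.999, 0.0]
contact_force: [-0.0, -0.0, 0.2]
gripper_width: 1.003
grasp_force: 0.0
t: 3.57
eef_pos: [0.4903, -0.0939, 0.0574]
tool_rot: [0.001, 0.047, 0.999, 0.0]
contact_force: [-0.7, -0.0, 7.1]
gripper_width: 0.695
grasp_force: 43.7
t: 3.98
eef_pos: [0.4906, -0.0939, 0.0885]
tool_rot: [0.002, 0.047, 0.999, 0.0]
contact_force: [0.8, -0.8, -2.6]
gripper_width: 0.698
grasp_force: 43.9
row [3.01, -25.46, -1.17] spin -0.01 | tcp [0.4906, -0.0939, 0.0885] t 3.98
```

View pics/w2.png

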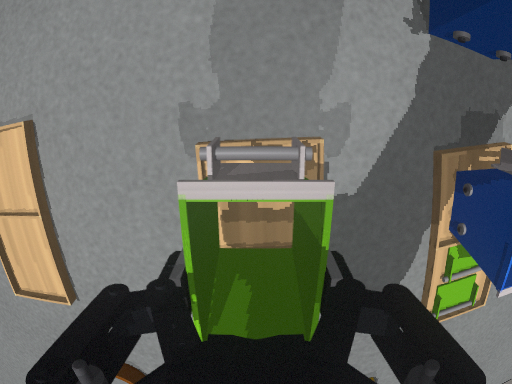

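Green hopper held level between the pads, lifted clear; spare tray at left (columns 0–75).

```bash
python3 -m jog '[[0.5,-2,-1,0],[1,-5,-1,0],[1.5,-8,-1,0],[2,-11,-1,0],[2.3,-14,-1,0],[2.5,-17,-1,0],[2.8,-20,-1,0],[3,-23,-1,-0.01],[3,-24.5,-1,-0.01],[3,-25.5,-1,-0.01],[3,-25.5,-1,-0.01],[3,-25.5,-1,-0.01]]'
python3 - <<'E'
from h import *
from station import bot
tgt(.4367,-.3446,.058,-4.8)
c=bot.read_camera("wrist");cv2.imwrite("pics/w3.png",c["pixels"][:,:,::-1])
E
```

```text
t: 5.03
eef_pos: [0.4355, -0.3439, 0.0959]
tool_rot: [-0.0, 0.042, 0.999, 0.0]
contact_force: [-0.6, 0.3, -2.4]
gripper_width: 0.697
grasp_force: 44.3
row [-0.12, -0.06, 3.79] spin 0.0 | tcp [0.4355, -0.3439, 0.0959] t 5.03
```

View pics/w3.png

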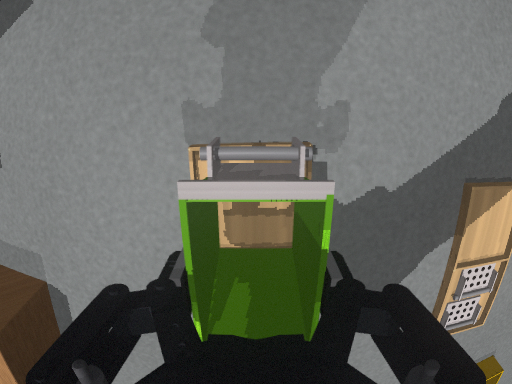

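Tray rear rim spans columns 190–315, hopper centre 256: well centred. Lowering.

```bash
python3 -m jog '[[0,-0.2,1,0],[0,-0.2,2,0],[0,-0.2,2.8,0],[0,-0.2,3.2,0],[0,-0.2,3.5,0],[0,-0.2,3.7,0],[0,-0.2,3.8,0],[0,-0.2,3.85,0],[0,-0.2,3.85,0]]'
```

```text
t: 5.83
eef_pos: [0.4355, -0.3469, 0.0579]
tool_rot: [0.0, 0.042, 0.999, -0.0]
contact_force: [0.8, 0.5, -2.0]
gripper_width: 0.695
grasp_force: 44.3
```

```bash
python3 -m jog '[[0,0,0.1,0],[0,0,0.2,0],[0,0,0.2,0]]'
python3 -m jog '[[0,0,0,0],[0,0,0,0],[0,0,0,0],[0,0,0,0],[0,0,0,0],[0,0,0,0],[0,0,0,0]]' -1
python3 -m jog '[[0,0,-2,0],[0,0,-5,0],[0,0,-8,0],[0,0,-11,0],[0,0,-13,0],[0,0,-13,0],[0,0,-13,0]]'
python3 - <<'E'
from h import *
from station import bot
tgt(.426,.366,.185,-12.1)
c=bot.read_camera("top");P=cloud(c);Q=P[165:275,365:430].reshape(-1,3)
print(rect(Q[(Q[:,2]>.088)&(Q[:,2]<.102)]))
E
```

```text
t: 6.08
eef_pos: [0.4357, -0.347, 0.0574]
tool_rot: [0.001, 0.042, 0.999, 0.0]
contact_force: [-3.6, 2.5, 11.9]
gripper_width: 0.697
grasp_force: 45.9
t: 6.67
eef_pos: [0.4353, -0.3467, 0.0557]
tool_rot: [-0.0, 0.042, 0.999, 0.0]
contact_force: [-0.3, -0.5, -0.3]
gripper_width: 1.004
grasp_force: 0.0
t: 7.25
eef_pos: [0.436, -0.3471, 0.1868]
tool_rot: [0.001, 0.042, 0.999, -0.0]
contact_force: [0.1, 0.2, -1.4]
gripper_width: 0.998
grasp_force: 0.0
row [6.96, 70.98, 0.11] spin 0.128 | tcp [0.436, -0.3471, 0.1868] t 7.25
c=(435,-344) size 100x61 longaxis -4.4deg n=296
```

```bash
python3 -m jog '[[-1,3,-2,0],[-2,7,-2,0],[-3,11,-2,0],[-4,15,-2,0.02],[-4,19,-2,0.03],[-4,23,-2,0.04],[-4,27,-2,0.05],[-4,31,-2,0.06],[-4,35,-2,0.07],[-3,39,-2,0.08],[-2,43,-2,0.09],[-1,47,-2,0.1],[0,51,-2,0.11],[2,55,-2,0.12],[4,59,-2,0.128],[5.5,63,-2,0.128],[6.5,67,-1,0.128],[7,70,0,0.128],[7,71,0,0.128],[7,71,0,0.128]]'
python3 - <<'E'
from h import *
from station import bot
tgt(.426,.366,.055,-12.1)
c=bot.read_camera("wrist");cv2.imwrite("pics/w4.png",c["pixels"][:,:,::-1])
E
```

```text
t: 8.97
eef_pos: [0.4226, 0.3697, 0.1833]
tool_rot: [-0.002, 0.103, 0.995, -0.001]
contact_force: [0.6, -1.1, 0.6]
gripper_width: 1.0
grasp_force: 0.0
row [-0.45, -0.27, 12.83] spin 0.005 | tcp [0.4226, 0.3697, 0.1833] t 8.97
```

View pics/w4.png

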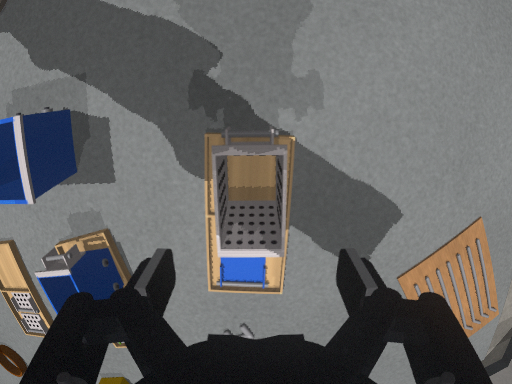

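Steel hopper is at columns 212–290 (centre ~250), fingers' mid 258: small shift left needed, matching the computed 3 mm.

```bash
python3 -m jog '[[-0.4,-0.3,2,0],[-0.4,-0.3,5,0],[-0.4,-0.3,8,0],[-0.4,-0.3,10,0],[-0.4,-0.3,11.5,0],[-0.4,-0.3,12.5,0],[-0.4,-0.3,12.8,0],[-0.4,-0.3,12.8,0]]' -1
python3 -m jog '[[0,0,0,0],[0,0,0,0],[0,0,0,0],[0,0,0,0],[0,0,0,0],[0,0,0,0],[0,0,0,0],[0,0,0,0],[0,0,0,0],[0,0,0,0]]' 1 40
python3 -m jog '[[0,0,-0.5,0],[0,0,-1.5,0],[0,0,-3,0],[0,0,-5,0],[0,0,-8,0],[0,0,-11,0],[0,0,-12,0],[0,0,-12,0]]'
python3 - <<'E'
from h import *
from station import bot
tgt(.4886,-.0863,.175,-2.9)
c=bot.read_camera("wrist");cv2.imwrite("pics/w5.png",c["pixels"][:,:,::-1])
E
```

```text
t: 9.68
eef_pos: [0.4285, 0.3613, 0.0573]
tool_rot: [-0.0, 0.106, 0.994, -0.001]
contact_force: [0.3, -0.3, -0.1]
gripper_width: 0.996
grasp_force: 0.0
t: 10.52
eef_pos: [0.4291, 0.3633, 0.0591]
tool_rot: [0.001, 0.106, 0.994, 0.001]
contact_force: [-0.1, -1.3, 7.5]
gripper_width: 0.693
grasp_force: 43.1
t: 11.18
eef_pos: [0.4296, 0.3642, 0.1811]
tool_rot: [0.002, 0.106, 0.994, 0.002]
contact_force: [1.0, -0.0, -2.8]
gripper_width: 0.698
grasp_force: 44.4
row [-15.24, -42.8, 0.43] spin -0.161 | tcp [0.4296, 0.3642, 0.1811] t 11.18
```

```bash
python3 -m jog '[[-2,-2,0,-0.01],[-4,-5,0,-0.03],[-6,-8,0,-0.05],[-8,-11,0,-0.06],[-9.5,-14,0,-0.07],[-11,-17.5,0,-0.08],[-12,-21,0,-0.09],[-13,-24.5,0,-0.1],[-14,-28,0,-0.12],[-14.5,-32,0,-0.14],[-15,-35.5,0,-0.16],[-15.4,-39,0,-0.16],[-15.5,-41.5,0,-0.16],[-15.5,-43,0,-0.16],[-15.5,-43,0,-0.16],[-15.5,-43,0,-0.16]]'
python3 - <<'E'
from h import *
from station import bot
tgt(.4915,-.088,.0595,-2.9)
c=bot.read_camera("wrist");cv2.imwrite("pics/w6.png",np.hstack([cv2.imread("pics/w5.png")[100:384,100:420],c["pixels"][100:384,100:420,::-1]]))
E
```

```text
t: 12.57
eef_pos: [0.4879, -0.0907, 0.176]
tool_rot: [-0.002, 0.027, 1.0, -0.0]
contact_force: [-0.7, 0.5, -3.3]
gripper_width: 0.691
grasp_force: 44.4
row [-0.38, 0.29, 11.65] spin -0.003 | tcp [0.4879, -0.0907, 0.176] t 12.57
```

View pics/w6.png

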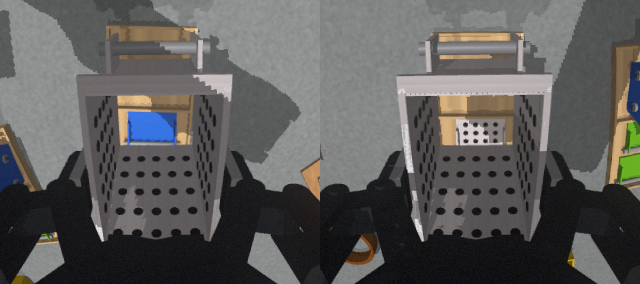

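Left crop: steel held over blue tray; right: over the steel tray, whose rear rim (433–523) is centred on the hopper (473). Lowering near the floor.

```bash
python3 -m jog '[[-0.2,0.1,2,0],[-0.2,0.1,4,0],[-0.2,0.1,6.5,0],[-0.2,0.1,8.5,0],[-0.2,0.1,9.7,0],[-0.2,0.1,10.5,0],[-0.2,0.1,11,0],[-0.2,0.1,11,0],[-0.2,0.1,11,0]]'
python3 - <<'E'
from h import *
tgt(.4915,-.088,.0591,-2.9)
E
```

```text
t: 13.37
eef_pos: [0.4919, -0.0888, 0.068]
tool_rot: [0.0, 0.026, 1.0, 0.0]
contact_force: [-0.1, -0.9, -2.7]
gripper_width: 0.697
grasp_force: 44.3
row [0.04, 0.08, 0.89] spin -0.0 | tcp [0.4919, -0.0888, 0.068] t 13.37
```

```bash
python3 -m jog '[[0,0,0.3,0],[0,0,0.6,0],[0,0,0.8,0],[0,0,0.9,0],[0,0,1,0],[0,0,1,0],[0,0,1,0]]'
python3 -m jog '[[0,0,0,0],[0,0,0,0],[0,0,0,0],[0,0,0,0],[0,0,0,0],[0,0,0,0],[0,0,0,0]]' -1
python3 -m jog '[[0,0,-2,0],[0,0,-5,0],[0,0,-8,0],[0,0,-11,0],[0,0,-13,0],[0,0,-13,0],[0,0,-13,0],[0,0,-13,0]]'
python3 - <<'E'
from h import *
from station import bot
tgt(.511,.125,.19,0.2)
c=bot.read_camera("top");P=cloud(c);Q=P[155:246,275:328].reshape(-1,3)
print(rect(Q[(Q[:,2]>.088)&(Q[:,2]<.102)]),np.nanmax(Q[:,2]))
E
```

```text
t: 13.95
eef_pos: [0.4918, -0.0892, 0.0591]
tool_rot: [0.0, 0.026, 1.0, 0.0]
contact_force: [-4.4, 1.1, 13.0]
gripper_width: 0.696
grasp_force: 46.2
t: 14.53
eef_pos: [0.4915, -0.0893, 0.0577]
tool_rot: [-0.0, 0.026, 1.0, 0.0]
contact_force: [-0.7, -0.1, 0.4]
gripper_width: 0.995
grasp_force: 0.0
t: 15.2
eef_pos: [0.4909, -0.0891, 0.187]
tool_rot: [-0.001, 0.026, 1.0, 0.0]
contact_force: [0.2, -0.3, -0.5]
gripper_width: 1.0
grasp_force: 0.0
row [-0.9, 21.49, -0.29] spin -0.055 | tcp [0.4909, -0.0891, 0.187] t 15.2
c=(475,-57) size 23x0 longaxis -1.1deg n=10 0.6294402866590733
```

```bash
python3 -m jog '[[-0.2,3,0,0],[-0.4,7,0,-0.02],[-0.6,11,0,-0.04],[-0.8,15,0,-0.055],[-0.9,18,0,-0.055],[-0.9,20.5,0,-0.055],[-0.9,21.5,0,-0.055],[-0.9,21.5,0,-0.055],[-0.9,21.5,0,-0.055],[-0.9,21.5,0,-0.055]]' -1
python3 - <<'E'
from h import *
from station import bot
tgt(.511,.1245,.057,0.2)
c=bot.read_camera("wrist");cv2.imwrite("pics/w7.png",c["pixels"][:,:,::-1])
E
```

```text
t: 16.08
eef_pos: [0.5114, 0.1226, 0.1872]
tool_rot: [-0.001, -0.0, 1.0, -0.001]
contact_force: [-0.1, -0.8, 0.1]
gripper_width: 0.995
grasp_force: 0.0
row [0.02, 0.2, 13.01] spin -0.003 | tcp [0.5114, 0.1226, 0.1872] t 16.08
```

View pics/w7.png

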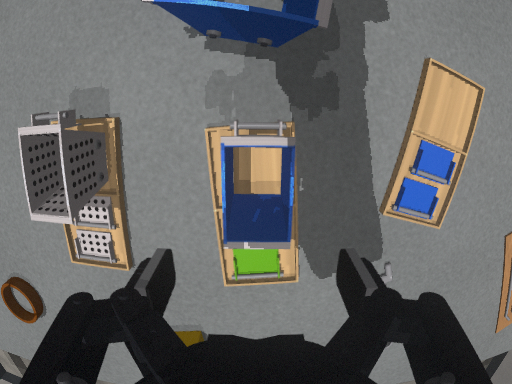

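Blue hopper at columns 222–296 (centre 259) between the fingers; steel stands upright in its tray at left. Grip.

```bash
python3 -m jog '[[0,0.1,2,0],[0,0.1,5,0],[0,0.1,8,0],[0,0.1,10,0],[0,0.1,11.5,0],[0,0.1,12.5,0],[0,0.1,13,0],[0,0.1,13,0]]' -1
python3 -m jog '[[0,0,0,0],[0,0,0,0],[0,0,0,0],[0,0,0,0],[0,0,0,0],[0,0,0,0],[0,0,0,0],[0,0,0,0],[0,0,0,0],[0,0,0,0]]' 1 40
python3 -m jog '[[0,0,-0.5,0],[0,0,-1.5,0],[0,0,-3,0],[0,0,-5,0],[0,0,-5,0],[0,0,-5,0]]'
python3 - <<'E'
from h import *
tgt(.4245,.362,.107,-14.3)
E
```

```text
t: 16.8
eef_pos: [0.5114, 0.1249, 0.0572]
tool_rot: [-0.001, -0.001, 1.0, -0.0]
contact_force: [-0.1, 0.3, 0.0]
gripper_width: 1.003
grasp_force: 0.0
t: 17.63
eef_pos: [0.5127, 0.126, 0.059]
tool_rot: [0.001, -0.001, 1.0, 0.0]
contact_force: [-0.5, -1.4, 6.6]
gripper_width: 0.696
grasp_force: 43.9
t: 18.13
eef_pos: [0.5123, 0.1264, 0.109]
tool_rot: [0.001, -0.002, 1.0, 0.001]
contact_force: [0.1, -0.8, -2.1]
gripper_width: 0.699
grasp_force: 44.1
row [8.7, 23.59, 0.21] spin 0.253 | tcp [0.5123, 0.1264, 0.109] t 18.13
```

```bash
python3 -m jog '[[0.5,2,0,0.02],[1.2,5,0,0.05],[2,8,0,0.08],[3,11,0,0.12],[4,14,0,0.15],[5.5,17,0,0.19],[7,20,0,0.23],[8.2,22.5,0,0.25],[8.6,23.5,0,0.25],[8.6,23.6,0,0.25],[8.6,23.6,0,0.25],[8.6,23.6,0,0.25]]'
python3 - <<'E'
from h import *
from station import bot
tgt(.4255,.362,.059,-14.3)
c=bot.read_camera("wrist");cv2.imwrite("pics/w8.png",c["pixels"][:,:,::-1])
E
```

```text
t: 19.13
eef_pos: [0.4255, 0.3597, 0.1072]
tool_rot: [-0.0, 0.124, 0.992, -0.001]
contact_force: [0.4, 0.3, -2.0]
gripper_width: 0.694
grasp_force: 44.1
row [0.06, 0.23, 4.82] spin 0.001 | tcp [0.4255, 0.3597, 0.1072] t 19.13
```

View pics/w8.png

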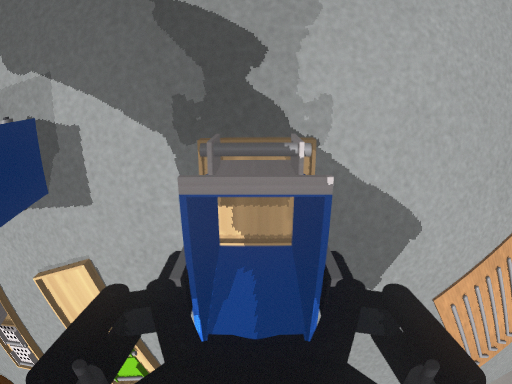

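Blue is centred over its tray (rear rim 197–315, hopper centre 256). Lower and release.

```bash
python3 -m jog '[[0,0.1,1,0],[0,0.1,2.2,0],[0,0.1,3.3,0],[0,0.1,4,0],[0,0.1,4.4,0],[0,0.1,4.7,0],[0,0.1,4.85,0],[0,0.1,4.9,0],[0,0.1,4.9,0]]'
```

```text
t: 19.93
eef_pos: [0.4253, 0.3628, 0.0591]
tool_rot: [0.0, 0.123, 0.992, 0.0]
contact_force: [-0.6, 0.1, -3.3]
gripper_width: 0.696
grasp_force: 44.2
```

```bash
python3 -m jog '[[0,0,0.1,0],[0,0,0.15,0],[0,0,0.15,0]]'
python3 -m jog '[[0,0,0,0],[0,0,0,0],[0,0,0,0],[0,0,0,0],[0,0,0,0],[0,0,0,0],[0,0,0,0]]' -1
python3 -m jog '[[0,0,-2,0],[0,0,-5,0],[0,0,-8,0],[0,0,-11,0],[0,0,-13,0],[0,0,-13,0],[0,0,-13,0],[0,0,-13,0]]'
python3 - <<'E'
from h import *
tgt(.4355,-.347,.187,-4.8)
E
```

```text
t: 20.18
eef_pos: [0.4254, 0.3629, 0.059]
tool_rot: [0.0, 0.123, 0.992, 0.0]
contact_force: [-2.6, -3.0, 14.2]
gripper_width: 0.695
grasp_force: 46.1
t: 20.77
eef_pos: [0.4251, 0.3627, 0.0572]
tool_rot: [-0.0, 0.123, 0.992, -0.0]
contact_force: [0.2, -0.3, -0.3]
gripper_width: 0.999
grasp_force: 0.0
t: 21.43
eef_pos: [0.4247, 0.3623, 0.1865]
tool_rot: [-0.0, 0.123, 0.992, -0.0]
contact_force: [-0.0, -0.5, -0.5]
gripper_width: 1.0
grasp_force: 0.0
row [-18.38, -68.51, 0.01] spin -0.163 | tcp [0.4247, 0.3623, 0.1865] t 21.43
```

```bash
python3 -m jog '[[-2,-2.5,-1.5,0],[-4,-6,-1.5,-0.01],[-6,-9.5,-1.5,-0.03],[-8,-13,-1.5,-0.04],[-10,-16.5,-1.5,-0.05],[-12,-20,-1.5,-0.06],[-13.5,-24,-1.5,-0.07],[-15,-28,-1.5,-0.08],[-16,-32,-1.5,-0.09],[-17,-36,-1.5,-0.1],[-18,-40,-1.5,-0.11],[-18.5,-44,-1.5,-0.12],[-19,-48,-1.5,-0.13],[-19,-52,-1.5,-0.14],[-19,-56,-1.5,-0.15],[-19,-60,-1.5,-0.163],[-18.8,-64,-1,-0.163],[-18.5,-67,-0.5,-0.163],[-18.4,-68.5,0,-0.163],[-18.4,-68.5,0,-0.163]]' -1
python3 -m jog '[[0,0,0,0],[0,0,0,0],[0,0,0,0]]'
python3 - <<'E'
from h import *
tgt(.4355,-.347,.057,-4.8)
E
```

```text
t: 23.1
eef_pos: [0.4324, -0.3501, 0.185]
tool_rot: [-0.002, 0.045, 0.999, -0.0]
contact_force: [0.4, 0.9, -0.3]
gripper_width: 0.995
grasp_force: 0.0
t: 23.35
eef_pos: [0.4369, -0.3448, 0.1868]
tool_rot: [-0.0, 0.041, 0.999, 0.001]
contact_force: [0.3, -0.3, -1.0]
gripper_width: 0.998
grasp_force: 0.0
row [0.12, -0.25, 12.98] spin 0.003 | tcp [0.4369, -0.3448, 0.1868] t 23.35
```

```bash
python3 -m jog '[[0.1,-0.1,2,0],[0.1,-0.1,5,0],[0.1,-0.1,8,0],[0.1,-0.1,10,0],[0.1,-0.1,11.5,0],[0.1,-0.1,12.5,0],[0.1,-0.1,13,0],[0.1,-0.1,13,0]]' -1
python3 -m jog '[[0,0,0,0],[0,0,0,0],[0,0,0,0],[0,0,0,0],[0,0,0,0],[0,0,0,0],[0,0,0,0],[0,0,0,0],[0,0,0,0],[0,0,0,0]]' 1 40
python3 -m jog '[[0,0,-0.5,0],[0,0,-1.5,0],[0,0,-3,0],[0,0,-5,0],[0,0,-8,0],[0,0,-11.5,0],[0,0,-12.5,0],[0,0,-12.5,0]]'
python3 - <<'E'
from h import *
tgt(.506,.121,.184,3.8)
E
```

```text
t: 24.02
eef_pos: [0.4353, -0.3465, 0.0567]
tool_rot: [-0.0, 0.041, 0.999, 0.0]
contact_force: [-0.6, 0.1, 0.4]
gripper_width: 1.0
grasp_force: 0.0
t: 24.85
eef_pos: [0.436, -0.3478, 0.0585]
tool_rot: [0.001, 0.042, 0.999, -0.0]
contact_force: [-0.1, 1.9, 5.6]
gripper_width: 0.697
grasp_force: 43.9
t: 25.52
eef_pos: [0.4366, -0.3487, 0.1858]
tool_rot: [0.003, 0.042, 0.999, -0.001]
contact_force: [0.6, 0.1, -3.1]
gripper_width: 0.697
grasp_force: 44.2
row [-2.96, 47.39, 0.08] spin -0.15 | tcp [0.4366, -0.3487, 0.1858] t 25.52
```

```bash
python3 -m jog '[[-1,2.5,0,0],[-2,6,0,-0.02],[-3,9.5,0,-0.03],[-4,13,0,-0.04],[-4.5,17,0,-0.05],[-5,21,0,-0.06],[-5,25,0,-0.08],[-5,29,0,-0.1],[-5,33,0,-0.11],[-4.5,37,0,-0.13],[-4,40.5,0,-0.15],[-3.5,44,0,-0.15],[-3,46.5,0,-0.15],[-3,47.4,0,-0.15],[-3,47.4,0,-0.15],[-3,47.4,0,-0.15]]'
python3 -m jog '[[0,0,3,0],[0,0,6,0],[0,0,8,0],[0,0,8.5,0],[0,0,8.5,0]]'
python3 - <<'E'
from h import *
from station import bot
tgt(.506,.121,.0585,3.8)
c=bot.read_camera("wrist");cv2.imwrite("pics/w9.png",c["pixels"][:,:,::-1])
E
```

```text
t: 26.85
eef_pos: [0.504, 0.1215, 0.1812]
tool_rot: [-0.001, -0.033, 0.999, -0.001]
contact_force: [1.0, -0.1, -2.5]
gripper_width: 0.693
grasp_force: 44.3
t: 27.27
eef_pos: [0.5036, 0.1198, 0.0958]
tool_rot: [-0.002, -0.032, 0.999, -0.001]
contact_force: [0.8, 0.3, -2.2]
gripper_width: 0.696
grasp_force: 44.0
row [-0.26, 0.11, 3.73] spin -0.003 | tcp [0.5036, 0.1198, 0.0958] t 27.27
```

View pics/w9.png

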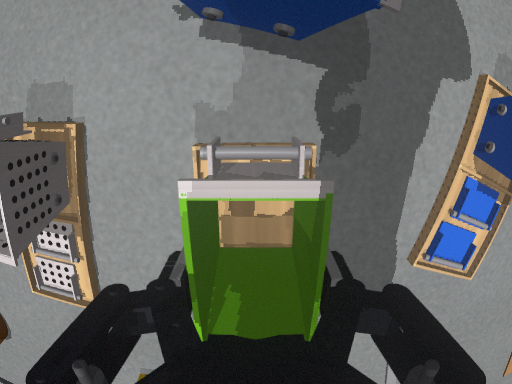

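Green is centred over its tray (rear rim 193–318, hopper 256). Lower and release.

```bash
python3 -m jog '[[-0.1,0,1,0],[-0.1,0,2,0],[-0.1,0,2.8,0],[-0.1,0,3.2,0],[-0.1,0,3.5,0],[-0.1,0,3.6,0],[-0.1,0,3.6,0]]'
python3 -m jog '[[0,0,0.1,0],[0,0,0.2,0],[0,0,0.2,0]]'
```

```text
t: 27.9
eef_pos: [0.5057, 0.1225, 0.0611]
tool_rot: [-0.0, -0.033, 0.999, -0.0]
contact_force: [-0.2, -0.0, -2.4]
gripper_width: 0.698
grasp_force: 44.3
t: 28.15
eef_pos: [0.5058, 0.1225, 0.0594]
tool_rot: [0.0, -0.033, 0.999, 0.0]
contact_force: [-0.4, 0.2, -2.0]
gripper_width: 0.696
grasp_force: 44.3
```

```bash
python3 -m jog '[[0,0,0.05,0],[0,0,0.15,0],[0,0,0.2,0],[0,0,0.2,0]]'
python3 -m jog '[[0,0,0,0],[0,0,0,0],[0,0,0,0],[0,0,0,0],[0,0,0,0],[0,0,0,0],[0,0,0,0]]' -1
python3 -m jog '[[0,0,-2,0],[0,0,-5,0],[0,0,-8,0],[0,0,-11,0],[0,0,-14,0],[0,0,-14,0]]'
python3 -m jog '[[0,-4,0,0],[0,-8,0,0],[0,-12,0,0],[0,-16,0,0],[0,-20,0,0],[0,-24,0,0],[0,-28,0,0],[0,-32,0,0],[0,-36,0,0],[0,-40,0,0],[0,-43,0,0],[0,-43,0,0],[0,-43,0,0]]'
python3 - <<'E'
from h import *
from station import bot
boxes=dict(blue=((95,180),(172,272),(475,350),-14.3),green=((195,150),(250,245),(557,124),3.8),steel=((275,155),(328,246),(541,-89),-2.9))
c=bot.read_camera("top");P=cloud(c);cv2.imwrite("pics/t9.png",cv2.resize(c["pixels"][80:340,60:460,::-1],None,fx=2,fy=2))
for k,((a,b),(a2,b2),t,yaw) in boxes.items():
    Q=P[b:b2,a:a2].reshape(-1,3);h=Q[(Q[:,2]>.088)&(Q[:,2]<.102)]
    (x,y),_,_=cv2.minAreaRect((h[:,:2]*1000).astype(np.float32));s=np.radians(yaw);d=np.array([x-t[0],y-t[1]])
    print(k,rect(h),"in tray",(d@[np.cos(s),np.sin(s)]).round(1),(d@[-np.sin(s),np.cos(s)]).round(1),"zmed",np.median(h[:,2]))
E
```

```text
t: 28.48
eef_pos: [0.506, 0.1226, 0.0585]
tool_rot: [0.0, -0.033, 0.999, 0.0]
contact_force: [-4.1, -0.4, 10.8]
gripper_width: 0.696
grasp_force: 46.0
t: 29.07
eef_pos: [0.5057, 0.1225, 0.0572]
tool_rot: [-0.0, -0.033, 0.999, -0.0]
contact_force: [-0.6, 0.4, -0.1]
gripper_width: 1.001
grasp_force: 0.0
t: 29.57
eef_pos: [0.5091, 0.1233, 0.203]
tool_rot: [0.005, -0.033, 0.999, 0.002]
contact_force: [1.2, -0.3, 0.1]
gripper_width: 1.004
grasp_force: 0.0
t: 30.65
eef_pos: [0.5331, -0.3089, 0.1966]
tool_rot: [-0.001, -0.031, 1.0, -0.0]
contact_force: [0.7, 1.2, -0.4]
gripper_width: 1.0
grasp_force: 0.0
blue c=(423,365) size 100x62 longaxis -14.0deg n=318 in tray -54.0 1.9 zmed 0.09394291699431051
green c=(505,125) size 101x60 longaxis 3.5deg n=273 in tray -51.6 4.0 zmed 0.09392769135548196
steel c=(489,-87) size 100x60 longaxis -3.4deg n=260 in tray -52.3 -0.2 zmed 0.09363259321572825
```

View pics/t9.png

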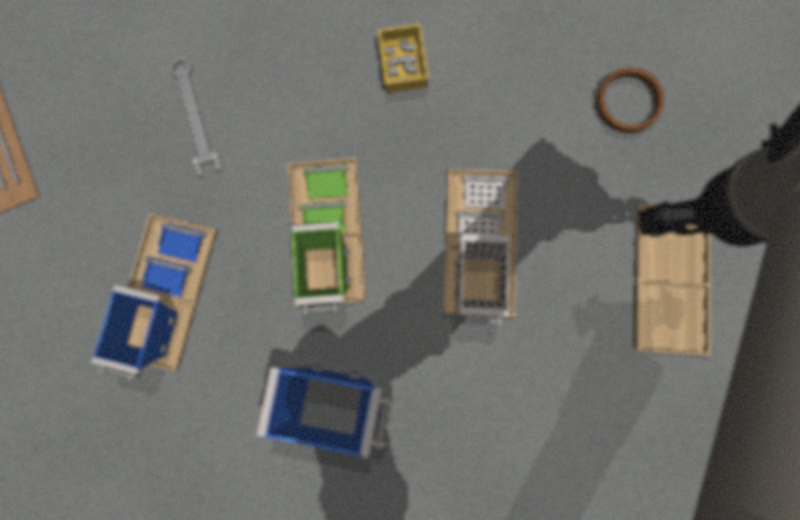

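All three hoppers stand in their own bays: blue at (135,330), green at (318,265), steel at (484,275). They are within about 4 mm of the bay centres, and the bystanders are undisturbed.

```bash
python3 -c "
from station import bot
print(bot.hand_in())"
```

```text
the job is handed in; nothing more can be done
None
```

I handed the job in at about 31 s of robot time: each hopper stands upright in the bay of its own finish's tray, within about 4 mm of the bay centre by the top camera, and the wrench, tape roll and tub were not disturbed; the hand-in returned no verdict.

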